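Gauge a vial in the sloping bench caliper

ROBOT

A 6-joint arm with a two-finger parallel gripper is mounted at the origin on a cart in front of the work surface, level with it; the furniture and walls round the work are solid. World frame = base frame: x ahead of the robot, y to its left, z up, the work surface at z = 0. Lengths are in mm, angles in rad, forces in N, time in s.
With the tool pointing down it reaches from about 250 to 725 mm from the base axis. Payload 4 kg.
Tool frame: the origin (TCP) lies between the finger pads; the fingertips stand 17 mm ahead of it and the grasp point (between the pads) lies 2 mm behind it (env.tips_ahead is the distance from the TCP to the fingertips, in mm); z points along the fingers, y is the line along which they close (so a half turn about z gives the same grasp; the last joint's range is limited). The gripper opens to 85 mm and grips with 20 to 120 N. Pads are 22 mm wide; open, the fingers measure 114 mm over their backs; the gripper's body (76 mm by 85 mm) begins 54 mm behind the grasp point. The pads swing forward as they close: fully open they stand 13 mm farther back than shut.
Start: joints at [-1.241, 0.241, 0.005, 1.335, 0, 1.571], TCP at [161.925, -473.054, 248.306] pointing down, gripper open.
Joint ranges: [-2.72, 2.72], [-1.05, 1.87], [-1.09, 1.28], [-1.99, 2.15], [-1.42, 1.44], [-3.14, 3.14]. Speed limits (rad/s): [2.79, 2.79, 3.14, 3.14, 3.14, 3.14].

INTERFACE

Orientations are given as a unit quaternion [x, y, z, w].
In Python, from rig import readout, capture, env gives the robot as it stands.
- The arm moves only by the shell command python3 -m jog 'ROWS'. ROWS is JSON, a list of rows, each an object with "slide": the shift along the tool's x, y, z each as a share of 200 mm, from -1 to 1, a list of three; "yaw": the turn about the tool's z as a share of 0.12 rad, from -1 to 1; "hand": the closure, from -1 (fully open) to 1 (shut). A call has exactly 8 rows; each row shifts and turns the commanded pose from where the row before left it, along the tool's axes as they then stand; what a row does not reach is not made up. A row lasts 1/10 s, in which the tool goes at most 50 mm and 8.59 degrees, less where a joint would pass 70% of its speed; a pose out of reach is approached as far as the arm can. A call with a number of a shift or a turn outside -1 to 1 is refused whole. A call with a gripper value outside its range is refused whole. The fingers move at their own pace and stop on an object; the grip force is fixed at half the most. Time passes only in rows, so rows that do not move let the fingers close, or fill a call up. It gives the time, the measured TCP pose, the force, the opening and the grip force at its end, in the units of the state.
- readout.get_state(): the state, without advancing time (a new reading comes with each control period).
- capture(name): name is "scene" or "top" or "wrist"; returns a dict with "image" (480x640x3 uint8, blue, green, red), "range_z" (480x640 float32, mm along the optical axis (not along the pixel's ray), 0 where there is no reading), "mtx" (3x3 intrinsics, pixels), "origin" and "orientation" of the camera in the world; the wrist camera has in their place "hand_eye" (4x4, takes a point from camera to tool coordinates, whose origin is the TCP and whose axes are the flange's). Camera axes: x right, y down, z forward; pixel columns grow to the right and rows downward; lengths in mm; the calibration is good to about 2 mm. A picture is of the moment at which its call begins: read the wrist's pose just before it.
- env.job_done(): hands the job in; it is judged then, once.
The state is a dict: "t": time; "joint_positions": joint angles; "qd": joint speeds; "joint_efforts": joint torques, N m; "eef_pos": TCP position; "tool_rot": TCP orientation; "contact_force": force on the tool from outside, world axes, zero at the start; "wrist_torque": the same for the moment, N m; "finger_gap": finger opening in mm; "finger_force": force on a finger pad.
Only numpy, scipy, OpenCV 4.12 (cv2) and the standard library are available. Lean on these libraries where they do the work, as an engineer would, in place of code of your own. Each camera call takes 0.05 s, during which the arm holds its last target. There are 200 camera calls.

TASK

Check the small capped glass vial in the sloping bench caliper: stand it squarely on the sloping seat between the open jaws, resting against the front ledge, and only then let go of it. Then gently slide the moving jaw shut by its upright fin until the vial presses the sprung anvil and the dial needle rests between the two long marks, without ever driving the needle to the end of its scale, and let go. Leave the stopper and the dropper bottle where they are.

Things in the scene. Friction and masses are not known exactly. Their poses are not given: they have to be found in the camera images.
- vial: upright 20 ml glass sample vial with white screw cap, 27 mm diameter (cap 26), 58 mm tall with cap, 18 g; origin at the centre of its underside, z up along its axis. It stands on the worktop, in one of three places shared with the stopper and the dropper bottle
- deck: sloping deck of the grey bench caliper, tilted 30 degrees; place and yaw vary. Origin: on the seat surface, about 44 mm up, on the axis of a vial that rests against the ledge. x up the slope, z normal to the deck (leaning towards the caliper's front), y along the slide from anvil to jaw. In mm in this frame: deck x -34..94, y -56..130, top z = 0
- caliper: the caliper's heavy fixed foot, 122 x 188 x 10 mm, origin at the centre of its underside; the deck's origin lies at (-25, -37, 42) mm in its frame. On the deck (deck frame, mm): front ledge x -23.5..-13.5, y -36..60, 25 high; seat and ledge are polished; a beam with a scale, x 22..34, whole length, 12 high
- anvil_face (a point): middle of the sprung anvil's face, 13 mm above the deck; at rest the face is at deck y = -34 mm; the anvil spans deck x -12..34 mm and is 26 mm high
- jaw_face (a point): middle of the moving jaw's face, 13 mm above the deck, at deck y = 55 mm minus the jaw's travel; same size as the anvil. Behind the face a carriage, 70 mm long, deck x 16..40 mm, 23 mm high
- dial (a point): centre of the round dial, radius 30 mm, 17 mm high, at deck x 62, y -20 mm. Its needle points 43 degrees left of up-slope at rest and straight up-slope at 5 mm of anvil travel; the two long marks stand 17 degrees either side of up-slope
- jaw (a joint): moving jaw slide, m: 0 = fully open, grows as it closes towards the anvil (deck -y), up to 0.080; starts at 0 to 0.012. Friction of about 7 N keeps it where it is left. A vial between jaw and unpressed anvil is just touched by both at 0.062
- anvil (a joint): travel of the sprung anvil, m: 0 at rest, grows as the part is pressed against it (deck -y), stop at 0.010; spring 0.6 N/mm with 0.9 N preload. The needle shows it, 8.6 degrees per mm: its long marks are at 0.003 and 0.007
- jaw_fin (a point): centre of the top edge of the black upright fin on the jaw's carriage; the fin is 10 mm thick (deck y), 22 mm wide (deck x), rises from 23 to 62 mm above the deck and stands 60 mm behind the jaw's face
- stopper: rubber stopper, 35 mm diameter, 26 mm tall, standing on the worktop; origin at the centre of its underside. Leave it alone
- dropper_bottle: amber dropper bottle, 33 mm diameter, 102 mm tall, standing on the worktop; origin at the centre of its underside. Leave it alone
Mind the look-alikes: they are no part of the job. There is more than one size of the vial; the one meant has the size given above.

How it is judged (in metres and radians):
On the way, in this order (a step that is already met when the one before it is completed fails the run):
1. the vial stands squarely on the sloping seat, between the jaws and behind the ledge, while the fingers still hold it (x of vial in the frame of deck between -0.005 and 0.013 m and y of vial in the frame of deck between -0.024 and 0.04 m and z of vial in the frame of deck between -0.004 and 0.005 m and angle between the z axis of vial and the z axis of deck, either way round below 0.12 rad and contact force between the fingers and vial above 0.2 N and value of joint anvil below 0.002 m), for 0.1 s.
2. the jaw is closed on the vial: the needle is between its long marks (value of joint anvil between 0.003 and 0.007 m and z of vial in the frame of deck between -0.004 and 0.005 m and angle between the z axis of vial and the z axis of deck, either way round below 0.12 rad), for 0.2 s.
At the end, for the whole second after the job is handed in: the vial stands at rest on the sloping seat (within 7 degrees of square to it, underside within 5 mm of it), behind the ledge and clamped between jaw and anvil, the anvil pressed in by 3 to 7 mm (needle between its long marks) with the jaw left to itself (all of step 2 and x of vial in the frame of deck between -0.005 and 0.013 m and y of vial in the frame of deck between -0.034 and -0.015 m and linear speed of vial below 0.01 m/s and velocity of joint jaw between -0.002 and 0.002 m/s); the robot touches nothing.
It fails at once if the anvil is driven to the end of its travel (over 9.5 mm) (value of joint anvil above 0.0095 m).
It fails at once if the vial is tipped over (more than 70 degrees from upright) (angle between vial's own z axis and vertical above 1.22 rad).
It fails at once if the stopper or the dropper bottle is moved by more than 30 mm (distance of any of stopper, dropper_bottle from where it was at the start of the episode above 0.03 m).
It also fails if it takes over 56 s, if anything falls off the work surface, if the arm or the gripper's body presses on something with over 40 N, if the wrist force passes 120 N, or if a joint passes its speed limit or range.

## Working session

There is one attempt and no reset: what is moved stays moved. The work goes in short steps, Python scripts to look and compute and a shell command to move; the robot and the scene stay as the last step left them, time stands still between calls to the robot, and variables do not carry over. Pictures are saved under pics/ and viewed, at most 10 in all, crops included, and the job is handed in when it is done.

```bash
mkdir -p pics; ls; python3 - <<'E'
from rig import readout,capture,env
import cv2,numpy as np
s=readout.get_state();print(s)
for n in("scene","top"):
    c=capture(n);cv2.imwrite(f"pics/{n}0.png",c["image"]);np.savez(f"{n}0.npz",**c)
    print(n,c["mtx"].tolist(),c["origin"],c["orientation"],(c["range_z"]>0).mean())
c=capture("wrist");print(c["hand_eye"])
E
```

```text
pics
{'t': 0.0, 'joint_positions': array([-1.24098056e+00,  2.41427404e-01,  3.70401403e-03,  1.33519302e+00,
       -2.43710107e-06,  1.57080277e+00]), 'qd': array([ 2.10238394e-03,  8.80220546e-05,  1.43303790e-03,  2.29579000e-03,
       -8.17814696e-04, -1.06294273e-03]), 'joint_efforts': array([-4.48402952e-04, -3.72315609e+01,  2.52409673e+01,  1.68212503e-02,
       -1.03699838e-04, -3.91547658e-06]), 'eef_pos': array([ 161.73821343, -472.48015488,  247.39800185]), 'tool_rot': array([ 9.86433456e-01,  1.64158198e-01, -1.75223425e-04, -1.04546025e-03]), 'contact_force': array([0.86730121, 0.33285688, 0.1177786 ]), 'wrist_torque': array([ 0.01253295, -0.00284156, -0.01393156]), 'finger_force': 0.0, 'finger_gap': 85.48924141914262}
scene [[596.2756363319678, 0.0, 325.2511669948769], [0.0, 596.2756363319678, 236.59437647148602], [0.0, 0.0, 1.0]] [ -24.48085617  766.38350994 1134.44990653] [-0.24248406  0.89691984 -0.35576354  0.10083937] 0.9959635416666667
top [[535.295745533623, 0.0, 322.2461981547008], [0.0, 535.295745533623, 244.7490438652475], [0.0, 0.0, 1.0]] [ 266.73644159  -76.82926288 1188.69275189] [ 0.70460384 -0.70313799  0.06374724 -0.07118068] 0.996044921875
[[-1.37299370e-05 -9.52900277e-01 -3.03283797e-01  7.80314100e+01]
 [ 9.99999409e-01 -3.42848557e-04  1.03193959e-03  3.08036877e-01]
 [-1.08731593e-03 -3.03283604e-01  9.52899718e-01 -1.24920520e+02]
 [ 0.00000000e+00  0.00000000e+00  0.00000000e+00  1.00000000e+00]]
```

View pics/scene0.png

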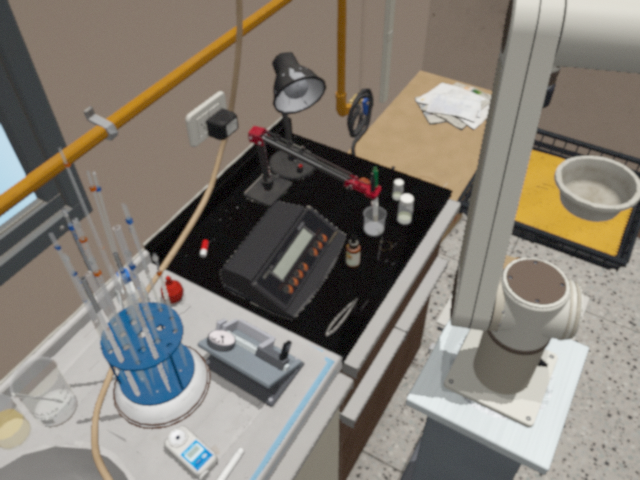

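View pics/top0.png

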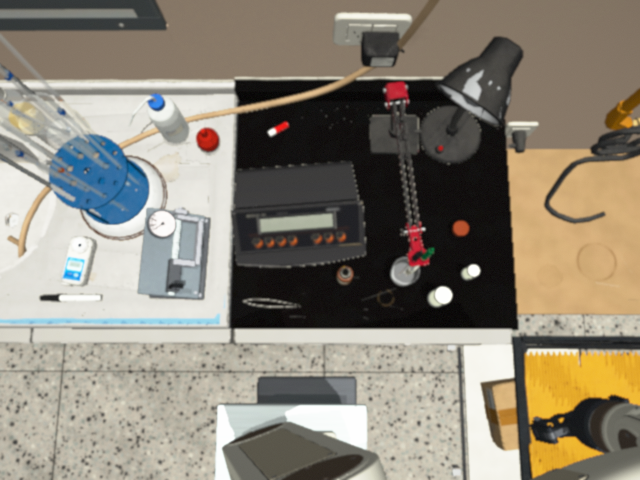

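Top view: white-capped vials at (440,296) and (471,271), red-capped tube lying at (278,129), beaker at (405,270), dropper bottle at (345,273), and an orange-brown stopper at (461,228). The caliper is at (175,255), with its dial at (160,224) and fin at (180,285), so up-slope points to image left. The candidates for the vial are the two white-capped ones, so I'll measure both.

```bash
cat > h.py <<'E'
import numpy as np,cv2
from scipy.spatial.transform import Rotation as R
def cloud(c):
    v,u=np.mgrid[:480,:640];z=c["range_z"];K=c["mtx"]
    P=np.stack([(u-K[0,2])/K[0,0]*z,(v-K[1,2])/K[1,1]*z,z],-1)
    if "hand_eye" in c:
        T=c["hand_eye"];P=P@T[:3,:3].T+T[:3,3];Rt=R.from_quat(c["q"]).as_matrix();return P@Rt.T+c["p"]
    return P@R.from_quat(c["orientation"]).as_matrix().T+c["origin"]
def blobs(c,box,mask):
    W=cloud(c);m=np.zeros((480,640),np.uint8);x0,y0,x1,y1=box
    m[y0:y1,x0:x1]=mask(c["image"],W)[y0:y1,x0:x1]
    n,l,st,ce=cv2.connectedComponentsWithStats(m)
    for i in range(1,n):
        if st[i,4]>25:
            p=W[l==i];print(ce[i].round(),st[i,4],"lo",np.percentile(p,3,0).round(1),"hi",np.percentile(p,97,0).round(1),"med",np.median(p,0).round(1))
E
python3 - <<'E'
from h import *
white=lambda im,W:(im.min(2)>150)&(W[...,2]>15)
cap=lambda im,W:(im.min(2)>130)&(W[...,2]>30)
for n,b in(("top",(420,255,500,315)),("scene",(380,170,430,230))):
    c=dict(np.load(n+"0.npz"));print(n);blobs(c,b,white);blobs(c,b,cap)
    W=cloud(c)
    for q in ([(461,228),(345,273),(440,293),(471,270),(400,225),(155,250),(160,224),(178,285)] if n=="top" else [(352,245),(397,184),(406,202),(222,340),(287,347)]):print(q,W[q[1],q[0]].round(1))
t=cv2.imread("pics/top0.png");s=cv2.imread("pics/scene0.png")
a=cv2.resize(t[210:320,320:500],None,fx=4,fy=4,interpolation=2)[:300];a=cv2.resize(t[250:315,410:500],(400,289));b=cv2.resize(s[165:240,370:430],(400,500))
c=cv2.resize(t[200:305,130:220],(400,467))
o=np.zeros((800,800,3),np.uint8);o=np.zeros((500,800,3),np.uint8);o[:,:400]=b;o[:467,400:]=c
cv2.imwrite("pics/crop1.png",o)
E
```

```text
top
[471. 271.] 168 lo [ 419.7 -397.1   18.4] hi [ 441.9 -373.6   59.8] med [ 429.4 -382.2   54.6]
[440. 296.] 327 lo [ 359.9 -329.6   25.1] hi [ 390.5 -296.9   83.1] med [ 373.9 -310.3   78.4]
[472. 271.] 153 lo [ 419.8 -397.4   33.4] hi [ 442.  -373.8   59.9] med [ 429.8 -383.5   55.2]
[441. 296.] 314 lo [ 359.9 -329.7   37.1] hi [ 390.7 -297.    83.1] med [ 375.4 -310.9   78.6]
(461, 228) [ 529.6 -371.8   27.2]
(345, 273) [ 418.8 -111.9   97.1]
(440, 293) [ 380.1 -309.3   77.2]
(471, 270) [ 431.2 -381.2   57.4]
(400, 225) [ 542.4 -240.5    1.1]
(155, 250) [470.  289.3  77.6]
(160, 224) [523.2 277.6  91.5]
(178, 285) [392.  227.4 109.8]
scene
[399. 182.] 51 lo [ 419.9 -398.4   50.4] hi [ 442.9 -373.4   59.7] med [ 430.4 -387.1   54.8]
[405. 198.] 125 lo [ 360.9 -377.7   16.5] hi [ 431.3 -299.1   81.8] med [ 378.3 -314.5   77.7]
[404. 217.] 54 lo [ 359.9 -306.3   16.4] hi [ 383.5 -292.9   36.7] med [ 370.3 -298.3   24.1]
[398. 182.] 58 lo [ 420.1 -398.1   48. ] hi [ 442.6 -373.8   59.6] med [ 430.4 -385.7   54.5]
[407. 199.] 120 lo [ 360.4 -327.4   71.3] hi [ 391.3 -297.4   82. ] med [ 375.  -312.2   77.8]
(352, 245) [ 421.6 -102.6   73.2]
(397, 184) [ 429.7 -371.3   59.4]
(406, 202) [ 372.  -301.7   76.5]
(222, 340) [517.3 282.9  94.3]
(287, 347) [386.6 236.4 107.4]
```

View pics/crop1.png

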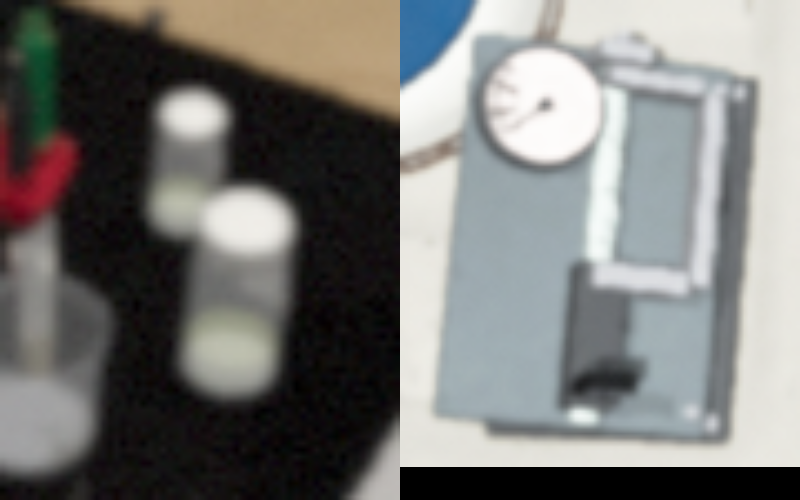

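The crop shows two candidates: the near vial (scene 405,202) is about 82 mm tall and 31 mm wide. The far one (scene 398,184; top 471,271) is about 58 mm tall with a cap about 24 mm wide, so it's the one meant, at about (431,-386). Next is the deck pose.

```bash
python3 - <<'E'
from h import *
for n in("top","scene"):
    c=dict(np.load(n+"0.npz"));W=cloud(c);im=c["image"]
    b=(W[...,0]>340)&(W[...,0]<560)&(W[...,1]>180)&(W[...,1]<330)&(W[...,2]>25)&(W[...,2]<125)
    p=W[b];rng=np.random.default_rng(0);best=None
    for _ in range(800):
        q=p[rng.choice(len(p),3,False)];nn=np.cross(q[1]-q[0],q[2]-q[0]);l=np.linalg.norm(nn)
        if l<500:continue
        nn/=l;nn*=np.sign(nn[2]);
        if abs(np.degrees(np.arccos(nn[2]))-30)>5:continue
        k=abs((p-q[0])@nn)<1.5
        if best is None or k.sum()>best.sum():best=k
    q=p[best];m=q.mean(0);nn=np.linalg.svd(q-m,full_matrices=False)[2][2];nn*=np.sign(nn[2])
    print(n,b.sum(),best.sum(),"n",nn.round(4),"tilt",np.degrees(np.arccos(nn[2])),"d",nn@m)
    ex=-np.array([nn[0],nn[1],0]);ex/=np.linalg.norm(ex);print("yaw of upslope from normal",np.degrees(np.arctan2(ex[1],ex[0])))
    # outline from the deck-level pixels
    on=np.zeros((480,640),np.uint8);on[b]=best;on=cv2.morphologyEx(on,cv2.MORPH_CLOSE,np.ones((5,5)));on=cv2.morphologyEx(on,cv2.MORPH_OPEN,np.ones((3,3)))
    ct=max(cv2.findContours(on,0,2)[0],key=cv2.contourArea)
    K=c["mtx"];Rc=R.from_quat(c["orientation"]).as_matrix();o=c["origin"]
    def ray(u,v,pn,pd):
        d=Rc@np.array([(u-K[0,2])/K[0,0],(v-K[1,2])/K[1,1],1]);return o+d*(pd-pn@o)/(pn@d)
    z=nn;x=ex-z*(ex@z);x/=np.linalg.norm(x);y=np.cross(z,x)
    C=np.array([ray(*k[0],nn,nn@m) for k in ct]);ab=np.c_[C@x,C@y].astype(np.float32)
    r=cv2.minAreaRect(ab);print("rect (expect 128x186)",r)
    bx=cv2.boxPoints(r);print([(a*x+bb*y+z*(nn@m)).round(1).tolist() for a,bb in bx])
    # dial (white, high) and fin (dark, high)
    h=W@nn-nn@m
    blobs(c,(100,180,330,420),lambda im,W:b&(h>12)&(h<22)&(im.min(2)>170))
    blobs(c,(100,180,330,420),lambda im,W:b&(h>45)&(im.max(2)<90))
    print('ledge/jaw');blobs(c,(100,180,330,420),lambda im,W:b&(h>22)&(h<29))
E
```

```text
top 5155 1566 n [-0.01   -0.4964  0.868 ] tilt 29.76958249729337 d -81.72237265787903
yaw of upslope from normal 88.84543136029933
rect (expect 128x186) ((294.2708740234375, -438.873291015625), (136.01719665527344, 61.52678298950195), 89.27910614013672)
[[511.8, 258.3, 59.5], [513.6, 311.7, 90.0], [377.7, 315.9, 90.9], [375.8, 262.5, 60.3]]
[165. 226.] 644 lo [467.6 244.6  66.7] hi [548.9 294.  100.9] med [522.  269.3  85.5]
[177. 285.] 64 lo [386.8 220.3 102.8] hi [396.5 242.5 118.7] med [391.8 230.1 110.3]
ledge/jaw
[187. 251.] 525 lo [404.8 197.9  52.6] hi [546.6 253.1  83.5] med [450.7 224.2  69.5]
scene 3981 1067 n [-0.0154 -0.4937  0.8695] tilt 29.599872307645914 d -83.30085665280437
yaw of upslope from normal 88.21716761582583
rect (expect 128x186) ((295.31524658203125, -437.4185791015625), (144.73751831054688, 75.42570495605469), 89.43424987792969)
[[517.4, 248.5, 54.5], [520.2, 314.1, 91.7], [375.6, 319.8, 92.4], [372.8, 254.3, 55.2]]
[223. 337.] 286 lo [502.3 249.3  69.8] hi [550.3 292.1  98.5] med [524.2 272.1  87.3]
[286. 346.] 50 lo [385.5 226.7 100.3] hi [394.  244.9 116.3] med [388.9 238.2 108.7]
ledge/jaw
[256. 337.] 391 lo [385.6 198.7  52.7] hi [554.1 255.   85.3] med [452.9 233.7  73.7]
```

```bash
python3 -m jog '[{"slide":[0,0,-0.05],"yaw":-1,"hand":-1},{"slide":[0,0,0],"yaw":-1,"hand":-1},{"slide":[0,0,0],"yaw":-1,"hand":-1},{"slide":[0,0,0],"yaw":-1,"hand":-1},{"slide":[0,0,0],"yaw":-1,"hand":-1},{"slide":[0,0,0],"yaw":-1,"hand":-1},{"slide":[0,0,0],"yaw":-1,"hand":-1},{"slide":[0,0,0],"yaw":-1,"hand":-1}]'; cat > st.py <<'E'
from h import *
from rig import readout
s=readout.get_state();M=R.from_quat(s["tool_rot"]).as_matrix();print("t",round(s["t"],2),"p",s["eef_pos"].round(1),"psi",np.degrees(np.arctan2(M[1,0],M[0,0])).round(2),"zt",M[:,2].round(3),"j",s["joint_positions"].round(3),"F",s["contact_force"].round(1),"gap",s["finger_gap"].round(1),s["finger_force"])
def to(x,y,z):
    d=np.array([x,y,z])-s["eef_pos"];print("slide shares",(M.T@d/200).round(3))
E
python3 -c "
from st import *
to(450,225,270)"
```

```text
t: 0.95
eef_pos: [161.8, -472.8, 257.9]
tool_rot: [0.798, 0.603, 0.0, -0.0]
contact_force: [0.2, 1.1, -0.9]
finger_gap: 85.5
finger_force: 0.0Traceback (most recent call last):
  File "<string>", line 2, in <module>
    from st import *
  File "st.py", line 3, in <module>
    s=readout.get_state();M=R.from_quat(s["tool_rot"]).as_matrix();print("t",round(s["t"],2),"p",s["eef_pos"].round(1),"psi",np.degrees(np.arctan2(M[1,0],M[0,0])).round(2),"zt",M[:,2].round(3),"j",s["joint_positions"].round(3),"F",s["contact_force"].round(1),"gap",s["finger_gap"].round(1),s["finger_force"])
                                                                                                                                                                                                                                                                         ^^^^^^^^^^^^^^^^^^^^^
AttributeError: 'float' object has no attribute 'round'
```

```bash
sed -i 's/s\["finger_gap"\].round(1)/round(s["finger_gap"],1)/' st.py; python3 -m jog '[{"slide":[0,0,0],"yaw":-1,"hand":-1},{"slide":[0,0,0],"yaw":-1,"hand":-1},{"slide":[0,0,-0.1],"yaw":-0.1,"hand":-1},{"slide":[0,0,0],"yaw":0,"hand":-1},{"slide":[0,0,0],"yaw":0,"hand":-1},{"slide":[0,0,0],"yaw":0,"hand":-1},{"slide":[0,0,0],"yaw":0,"hand":-1},{"slide":[0,0,0],"yaw":0,"hand":-1}]' >/dev/null
python3 -c "
from st import *
to(455,215,275)"
```

```text
t 1.75 p [ 161.8 -472.8  277.7] psi 88.33 zt [-0.     0.001 -1.   ] j [-1.241  0.23   0.068  1.41   0.     0.359] F [ 0.7  0.5 -0.3] gap 85.6 0.0
slide shares [3.48  1.365 0.017]
```

```bash
python3 -m jog '[{"slide":[0.2175,0.085,0],"yaw":0,"hand":-1},{"slide":[0.2175,0.085,0],"yaw":0,"hand":-1},{"slide":[0.2175,0.085,0],"yaw":0,"hand":-1},{"slide":[0.2175,0.085,0],"yaw":0,"hand":-1},{"slide":[0.2175,0.085,0],"yaw":0,"hand":-1},{"slide":[0.2175,0.085,0],"yaw":0,"hand":-1},{"slide":[0.2175,0.085,0],"yaw":0,"hand":-1},{"slide":[0.2175,0.085,0],"yaw":0,"hand":-1}]' >/dev/null
python3 -m jog '[{"slide":[0.2175,0.085,0],"yaw":0,"hand":-1},{"slide":[0.2175,0.085,0],"yaw":0,"hand":-1},{"slide":[0.2175,0.085,0],"yaw":0,"hand":-1},{"slide":[0.2175,0.085,0],"yaw":0,"hand":-1},{"slide":[0.2175,0.085,0],"yaw":0,"hand":-1},{"slide":[0.2175,0.085,0],"yaw":0,"hand":-1},{"slide":[0.2175,0.085,0],"yaw":0,"hand":-1},{"slide":[0,0,0],"yaw":0,"hand":-1}]' >/dev/null
python3 - <<'E'
from st import *
from rig import capture
c=capture("wrist");c["p"]=s["eef_pos"];c["q"]=s["tool_rot"];print(c["mtx"].tolist())
np.savez("w1.npz",**c);cv2.imwrite("pics/w1.png",c["image"])
E
```

```text
t 3.35 p [437.2 176.3 277.1] psi 88.68 zt [-0.     0.001 -1.   ] j [ 3.830e-01  1.730e-01 -6.000e-03  1.392e+00  1.000e-03  1.976e+00] F [-0.3 -0.9  0.6] gap 85.6 0.0
[[400.09991225416366, 0.0, 316.14918336151527], [0.0, 400.09991225416366, 240.37013827927174], [0.0, 0.0, 1.0]]
```

View pics/w1.png

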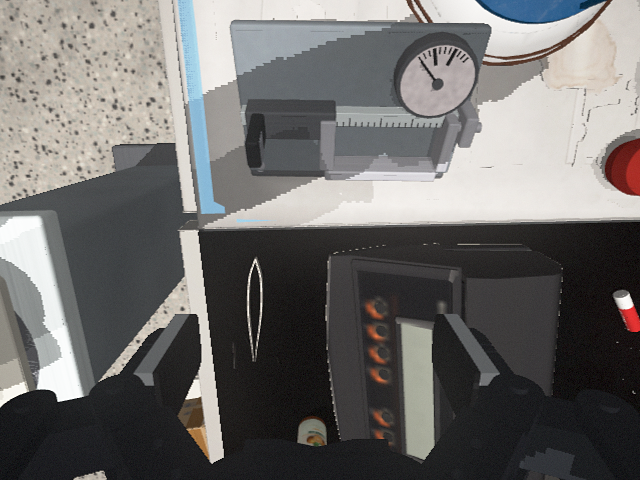

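Wrist view: deck top edge from (232,22) to (490,25), dial centre about (437,83), fin at (256,140), jaw face at x≈328, anvil face at x≈445, ledge along y≈170. The look is clear, so I'll compute the deck frame from it.

```bash
cat > deck.py <<'E'
from h import *
def fit(c):
    W=cloud(c);p=W[24:110,245:390].reshape(-1,3);p=p[p[:,2]>20]
    for _ in range(4):
        m=p.mean(0);n=np.linalg.svd(p-m,full_matrices=False)[2][2];n*=np.sign(n[2]);p=p[abs((p-m)@n)<max(1.5,np.std((p-m)@n))]
    return W,n,m,len(p)
E
python3 - <<'E'
from deck import *
c=dict(np.load("w1.npz"));W,n,m,k=fit(c);print(k,n.round(4),np.degrees(np.arccos(n[2])),"d",n@m)
ex=-np.array([n[0],n[1],0]);print("yaw(normal)",np.degrees(np.arctan2(ex[1],ex[0])))
T=c["hand_eye"];Rt=R.from_quat(c["q"]).as_matrix();K=c["mtx"]
o=Rt@T[:3,3]+c["p"];Rc=Rt@T[:3,:3]
def ray(u,v,h):
    d=Rc@np.array([(u-K[0,2])/K[0,0],(v-K[1,2])/K[1,1],1]);return o+d*((n@m+h)-n@o)/(n@d)
# deck upper edge from image: per column first row where depth leaves deck plane
h=W@n-n@m
e=[]
for u in range(245,400,3):
    col=np.where(abs(h[:60,u])<2.5)[0]
    if len(col):e.append(ray(u,col.min()-.5,0))
e=np.array(e);vx,vy,x0,y0=cv2.fitLine(e[:,:2].astype(np.float32),cv2.DIST_HUBER,0,.01,.01).ravel();a=np.degrees(np.arctan2(vy,vx));print("upper edge dir",a%180)
yaw=np.radians(a%180+90 if a%180<90 else a%180-90);print("yaw upslope",np.degrees(yaw))
z=n;x=np.array([np.cos(yaw),np.sin(yaw),0]);x-=z*(x@z);x/=np.linalg.norm(x);y=np.cross(z,x)
print("edge x coord",np.median(e@x), "-> x0 by edge",np.median(e@x)-94)
# dial
m8=((abs(h-17)<3.5)&(c["image"].min(2)>110)).astype(np.uint8);m8[:,:380]=0;m8[135:]=0
ct=max(cv2.findContours(m8,0,2)[0],key=cv2.contourArea);P=np.array([ray(*q[0],17) for q in ct]);ab=np.c_[P@x,P@y].astype(np.float32)
el=cv2.fitEllipse(cv2.convexHull(ab));print("dial",el,"h",np.median(h[m8>0]),"-> origin by dial",el[0][0]-62,el[0][1]+20)
# tops: 26 high surfaces
X=W@x;Y=W@y
for nm,lo,hi in(("h~26",23.5,28.5),("fin",35,66),("carr",20.5,24)):
    k=(h>lo)&(h<hi);k[200:]=False;nn,l,st,ce=cv2.connectedComponentsWithStats(k.astype(np.uint8))
    for i in range(1,nn):
        if st[i,4]>60:
            q=l==i;print(nm,ce[i].round(),st[i,4],"X",np.percentile(X[q],[2,98]).round(1),"Y",np.percentile(Y[q],[2,98]).round(1),"h",np.percentile(h[q],[2,50,98]).round(1))
np.savez("frame.npz",x=x,y=y,z=z,d=n@m)
E
```

```text
8218 [-0.018  -0.5016  0.8649] 30.127288993613714 d -85.72518487457201
yaw(normal) 87.9426804499128
upper edge dir 177.87027
yaw upslope 87.87026
edge x coord 330.3934980283235 -> x0 by edge 236.3934980283235
dial ((298.0554504394531, -517.1780395507812), (52.98678970336914, 53.08095169067383), 144.60354614257812) h 16.665175743131286 -> origin by dial 236.05545043945312 -497.17803955078125
h~26 [384. 157.] 2479 X [213.6 274.8] Y [-543.2 -433.7] h [23.7 25.6 27.4]
fin [255. 145.] 763 X [254.4 275.2] Y [-390.7 -379.9] h [36.4 59.1 63. ]
carr [292. 123.] 1686 X [253.2 275.9] Y [-441.9 -377. ] h [21.  22.9 23.9]
carr [458. 122.] 119 X [253.2 277.2] Y [-551.  -531.3] h [20.6 22.2 23.9]
carr [385. 170.] 284 X [220.8 223.1] Y [-530.9 -447.6] h [20.5 22.5 23.9]
```

```bash
python3 - <<'E'
from st import *
f=np.load("frame.npz");O=f["x"]*236.4+f["y"]*(-497.2)+f["z"]*f["d"];print("origin",O.round(1));np.save("O.npy",O)
for n in("top","scene"):
    W=cloud(dict(np.load(n+"0.npz")))
    for a in range(-440,180,40):
        k=(abs(W[...,0]-380)<75)&(W[...,1]>a)&(W[...,1]<a+40)&(W[...,2]<400);print(n,a,W[k][:,2].max().round() if k.any() else None,end="; ")
to(431,-385.7,277)
E
```

```text
t 3.4 p [436.  173.9 277.2] psi 88.59 zt [-0.001 -0.001 -1.   ] j [ 0.38   0.17  -0.009  1.394  0.     1.975] F [-0.2 -0.1  0.2] gap 85.1 0.0
origin [506.1 228.8  44.1]
top -440 5.0; top -400 62.0; top -360 85.0; top -320 85.0; top -280 179.0; top -240 124.0; top -200 5.0; top -160 83.0; top -120 102.0; top -80 42.0; top -40 43.0; top 0 45.0; top 40 45.0; top 80 43.0; top 120 43.0; top 160 53.0; scene -440 51.0; scene -400 61.0; scene -360 84.0; scene -320 118.0; scene -280 180.0; scene -240 123.0; scene -200 5.0; scene -160 75.0; scene -120 102.0; scene -80 42.0; scene -40 42.0; scene 0 42.0; scene 40 44.0; scene 80 43.0; scene 120 41.0; scene 160 14.0; slide shares [-2.798  0.044  0.003]
```

```bash
python3 -m jog '[{"slide":[-0.233,0,0],"yaw":0.1,"hand":-1},{"slide":[-0.233,0,0],"yaw":0,"hand":-1},{"slide":[-0.233,0,0],"yaw":0,"hand":-1},{"slide":[-0.233,0,0],"yaw":0,"hand":-1},{"slide":[-0.233,0,0],"yaw":0,"hand":-1},{"slide":[-0.233,0,0],"yaw":0,"hand":-1},{"slide":[-0.233,0,0],"yaw":0,"hand":-1},{"slide":[-0.233,0,0],"yaw":0,"hand":-1}]' >/dev/null
python3 -m jog '[{"slide":[-0.233,0,0],"yaw":0,"hand":-1},{"slide":[-0.233,0,0],"yaw":0,"hand":-1},{"slide":[-0.233,0,0],"yaw":0,"hand":-1},{"slide":[-0.233,0.02,0],"yaw":0,"hand":-1},{"slide":[0,0.02,0.2],"yaw":0,"hand":-1},{"slide":[0,0,0.2],"yaw":0,"hand":-1},{"slide":[0,0,0.08],"yaw":0,"hand":-1},{"slide":[0,0,0],"yaw":0,"hand":-1}]' >/dev/null
python3 - <<'E'
from rig import capture
capture("wrist")
from st import *
c=capture("wrist");c["p"]=s["eef_pos"];c["q"]=s["tool_rot"];np.savez("w2.npz",**c);cv2.imwrite("pics/w2.png",c["image"])
W=cloud(c);k=(abs(W[...,0]-431)<40)&(abs(W[...,1]+386)<40)&(W[...,2]>51)&(W[...,2]<66)&(c["image"].min(2)>120)
print("z",np.percentile(W[k][:,2],[5,50,95]))
n,l,st_,ce=cv2.connectedComponentsWithStats(k.astype(np.uint8))
for i in range(1,n):
    if st_[i,4]>200:
        q=(l==i)&(W[...,2]>56);ct=max(cv2.findContours(q.astype(np.uint8),0,2)[0],key=cv2.contourArea)
        print(st_[i],(cc:=cv2.minEnclosingCircle(W[ct[:,0,1],ct[:,0,0],:2].astype(np.float32))))
        to(*cc[0],110)
E
```

```text
t 5.05 p [ 419.3 -387.1  181.3] psi 87.55 zt [-0.003  0.002 -1.   ] j [-0.745  0.418  0.08   1.236 -0.     0.868] F [-0.2 -0.4  0.1] gap 85.3 0.0
z [54.89927434 57.29288669 58.4430071 ]
[ 319  218   39   38 1134] ((433.9095764160156, -387.9014892578125), 12.518595695495605)
slide shares [-0.002  0.074  0.356]
```

View pics/w2.png

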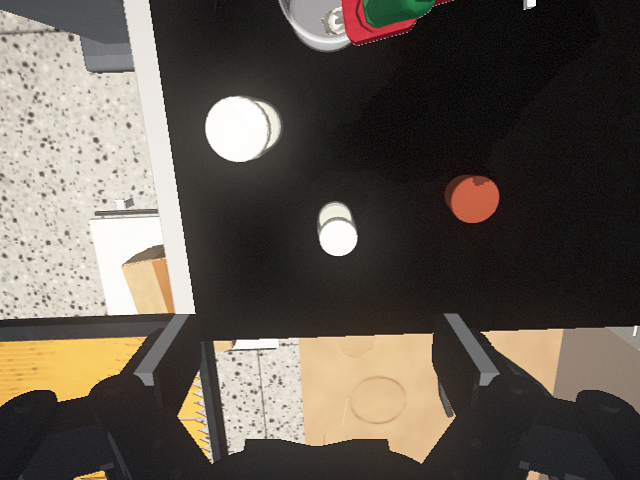

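Wrist view: the small vial's cap is at (338,236), the larger vial at (240,130), the stopper at (472,198). The cap top is 57 to 58 mm up with a 25 mm diameter, so this is the right vial. Descending to grasp.

```bash
python3 -m jog '[{"slide":[0,0.07,0.1],"yaw":0,"hand":-1},{"slide":[0,0,0.2],"yaw":0,"hand":-1},{"slide":[0,0,0.2],"yaw":0,"hand":-1},{"slide":[0,0,0.15],"yaw":0,"hand":-1},{"slide":[0,0,0.057],"yaw":0,"hand":-1},{"slide":[0,0,0],"yaw":0,"hand":-1},{"slide":[0,0,0],"yaw":0,"hand":0.2},{"slide":[0,0,0],"yaw":0,"hand":0.2}]'
python3 -m jog '[{"slide":[0,0,0],"yaw":0,"hand":0.3},{"slide":[0,0,0],"yaw":0,"hand":0.3},{"slide":[0,0,0],"yaw":0,"hand":0.38},{"slide":[0,0,0],"yaw":0,"hand":0.38},{"slide":[0,0,0],"yaw":0,"hand":0.4},{"slide":[0,0,0],"yaw":0,"hand":0.4},{"slide":[0,0,0],"yaw":0,"hand":0.4},{"slide":[0,0,0],"yaw":0,"hand":0.4}]'
```

```text
t: 5.9
eef_pos: [436.9, -389.3, 43.6]
tool_rot: [0.721, 0.692, 0.0, 0.002]
contact_force: [0.2, -0.1, 0.6]
finger_gap: 59.3
finger_force: 0.0
t: 6.7
eef_pos: [435.6, -388.3, 41.8]
tool_rot: [0.722, 0.692, -0.0, 0.001]
contact_force: [-0.2, 0.6, 5.7]
finger_gap: 26.2
finger_force: 25.3
```

```bash
python3 -m jog '[{"slide":[0,0,-0.05],"yaw":0,"hand":0.45},{"slide":[0,0,-0.2],"yaw":0,"hand":0.45},{"slide":[0,0,-0.235],"yaw":0,"hand":0.45},{"slide":[0,0,-0.235],"yaw":0,"hand":0.45},{"slide":[0,0,-0.235],"yaw":0,"hand":0.45},{"slide":[0,0,-0.2],"yaw":0,"hand":0.45},{"slide":[0,0,-0.02],"yaw":0,"hand":0.45},{"slide":[0,0,0],"yaw":0,"hand":0.45}]'
cat >> st.py <<'E'
O=np.array([506.1,228.8,44.1]);yw=np.radians(87.9);hd=np.array([np.cos(yw),np.sin(yw),0]);yd=np.array([-np.sin(yw),np.cos(yw),0])
def toh(h,y,z):to(*(O[:2]+hd[:2]*h+yd[:2]*y),z)   # h: horizontal offset up-slope, y: deck y, z: TCP height
E
python3 -c "
from st import *
toh(-3,9,275)"
```

```text
t: 7.5
eef_pos: [435.9, -388.3, 277.7]
tool_rot: [0.721, 0.692, 0.0, 0.002]
contact_force: [-0.0, -0.2, -1.0]
finger_gap: 25.4
finger_force: 58.9
t 7.5 p [ 435.9 -388.3  277.7] psi 87.66 zt [ 0.003 -0.002 -1.   ] j [-0.728  0.4    0.304  1.471  0.     0.884] F [-0.  -0.2 -1. ] gap 25.4 58.924316726624966
slide shares [3.082 0.179 0.007]
```

```bash
python3 -m jog '[{"slide":[0.22,0.013,0],"yaw":0,"hand":0.45},{"slide":[0.22,0.013,0],"yaw":0,"hand":0.45},{"slide":[0.22,0.013,0],"yaw":0,"hand":0.45},{"slide":[0.22,0.013,0],"yaw":0,"hand":0.45},{"slide":[0.22,0.013,0],"yaw":0,"hand":0.45},{"slide":[0.22,0.013,0],"yaw":0,"hand":0.45},{"slide":[0.22,0.013,0],"yaw":0,"hand":0.45},{"slide":[0.22,0.013,0],"yaw":0,"hand":0.45}]' >/dev/null
python3 -m jog '[{"slide":[0.22,0.013,0],"yaw":0,"hand":0.45},{"slide":[0.22,0.013,0],"yaw":0,"hand":0.45},{"slide":[0.22,0.013,0],"yaw":0,"hand":0.45},{"slide":[0.22,0.013,0],"yaw":0,"hand":0.45},{"slide":[0.22,0.013,0],"yaw":0,"hand":0.45},{"slide":[0.22,0.013,0],"yaw":0,"hand":0.45},{"slide":[0,0,0],"yaw":0,"hand":0.45},{"slide":[0,0,0],"yaw":0,"hand":0.45}]' >/dev/null
python3 - <<'E'
from rig import capture
capture("top");capture("top")
from st import *
toh(-3,9,130)
w=capture("wrist");w["p"]=s["eef_pos"];w["q"]=s["tool_rot"];np.savez("w3.npz",**w)
t=capture("scene");o=np.hstack([w["image"][60:480,120:520],cv2.resize(t["image"][290:410,180:320],(400,420))]);cv2.imwrite("pics/w3.png",o)
W=cloud(w);k=(abs(W[...,0]-s["eef_pos"][0])<18)&(abs(W[...,1]-s["eef_pos"][1])<25)&(abs(W[...,2]-s["eef_pos"][2]-16)<5)&(w["image"].min(2)>110)
P=W[k];print(len(P),P.min(0),P.max(0),np.median(P,0))
E
```

```text
t 9.2 p [496.2 225.1 274.4] psi 87.61 zt [-0.003 -0.002 -1.   ] j [ 0.426  0.325  0.187  1.436 -0.     2.038] F [-0.3 -0.6 -0.2] gap 25.2 58.95874846726656
slide shares [0.007 0.006 0.722]
4464 [479.08243896 213.57593113 285.44073989] [514.02088257 238.51703471 295.42680396] [497.10048795 227.87358155 289.87088855]
```

View pics/w3.png

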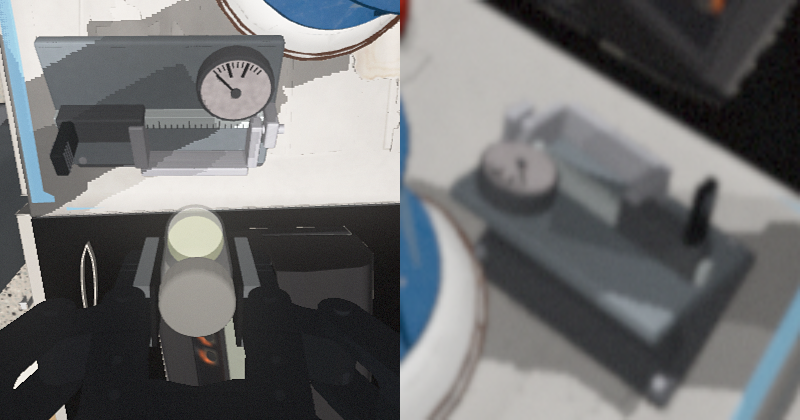

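Left: the vial hangs upright between the pads with its cap centre at (197,297); the caliper is ahead, ledge along (190,172), dial at (235,93). I'll re-check the deck frame from this view before lowering.

```bash
cat > chk.py <<'E'
from h import *
import sys
f=np.load("frame.npz");x,y,z=f["x"],f["y"],f["z"];O=np.array([506.1,228.8,44.1])
def chk(c):
    D=(cloud(c)-O)@np.stack([x,y,z],1);X,Y,H=D[...,0],D[...,1],D[...,2]
    def r(nm,k):
        print(nm,k.sum(),*([np.percentile(a[k],[2,50,98]).round(1) for a in(X,Y,H)] if k.any() else []))
    r("deck",(X>45)&(X<90)&(Y>20)&(Y<120)&(abs(H)<8))
    r("dial",(np.hypot(X-62,Y+20)<40)&(abs(H-17)<4)&(c["image"].min(2)>100)&(X>36))
    r("ledge",(X<-8)&(X>-30)&(Y>-25)&(Y<40)&(abs(H-25)<4))
    r("fin",(X>5)&(X<50)&(Y>25)&(Y<130)&(H>40)&(H<68)&(c["image"].max(2)<100))
    r("jaw",(X>-8)&(X<15)&(Y>-10)&(Y<75)&(abs(H-26)<3))
    r("anvil",(X>-8)&(X<15)&(Y>-60)&(Y<-22)&(abs(H-26)<3))
E
python3 -c "
from chk import *
for n in('w1','w3'):print(n);chk(dict(np.load(n+'.npz')))"
```

```text
w1
deck 8166 [46.1 69.4 89.3] [ 22.   70.2 118. ] [-1.5 -0.   1.4]
dial 3815 [38.3 62.1 85.9] [-46.1 -20.8   4. ] [15.1 16.7 18.2]
ledge 852 [-23.2 -16.9 -13.5] [-23.4   7.8  38.6] [21.2 24.9 26.4]
fin 688 [18.1 33.9 38.9] [106.5 111.  117.1] [41.  60.3 63.1]
jaw 338 [-7.4  3.8 14.7] [52.4 58.2 63.9] [24.7 26.2 27.4]
anvil 278 [-7.7  3.5 14.5] [-42.9 -38.2 -34.3] [23.5 26.  27.3]
w3
deck 6519 [45.9 69.4 89.2] [ 22.   69.9 118. ] [-1.2  0.   1.3]
dial 3076 [38.2 62.  86.2] [-46.2 -21.2   3.6] [15.3 16.7 18.2]
ledge 755 [-22.8 -16.3 -13.2] [-23.9   7.3  38.5] [21.2 24.9 26.3]
fin 743 [18.6 33.7 39.1] [106.3 109.4 116.6] [40.8 56.9 62.8]
jaw 280 [-7.6  4.  14.5] [52.1 57.6 63.5] [24.5 26.2 27.5]
anvil 213 [-7.5  3.8 14.6] [-43.  -38.4 -34.5] [23.7 26.2 27.3]
```

```bash
python3 -m jog '[{"slide":[0.002,0.006,0.2],"yaw":0,"hand":0.45},{"slide":[0,0,0.2],"yaw":0,"hand":0.45},{"slide":[0,0,0.2],"yaw":0,"hand":0.45},{"slide":[0,0,0.15],"yaw":0,"hand":0.45},{"slide":[0,0,0.1],"yaw":0,"hand":0.4},{"slide":[0,0,0.022],"yaw":0,"hand":0.4},{"slide":[0,0,0],"yaw":0,"hand":0.4},{"slide":[0,0,0],"yaw":0,"hand":0.4}]'
python3 -c "
from st import *
toh(-4,9,93)"
```

```text
t: 10.1
eef_pos: [499.3, 226.4, 103.0]
tool_rot: [0.722, 0.692, 0.001, 0.0]
contact_force: [1.3, -0.4, 0.3]
finger_gap: 26.0
finger_force: 38.0
t 10.1 p [499.3 226.4 103. ] psi 87.6 zt [ 0.002  0.001 -1.   ] j [ 0.426  0.437 -0.11   1.021 -0.     2.038] F [ 1.3 -0.4  0.3] gap 26.0 37.98195778916124
slide shares [-0.007 -0.012  0.05 ]
```

```bash
python3 -m jog '[{"slide":[-0.003,-0.006,0.03],"yaw":0,"hand":0.4},{"slide":[0,0,0.02],"yaw":0,"hand":0.39},{"slide":[0,0,0.01],"yaw":0,"hand":0.38},{"slide":[0,0,0],"yaw":0,"hand":0.38},{"slide":[0,0,0],"yaw":0,"hand":0.38},{"slide":[0,0,0],"yaw":0,"hand":0.38},{"slide":[0,0,0],"yaw":0,"hand":0.38},{"slide":[0,0,0],"yaw":0,"hand":0.38}]'
```

```text
t: 10.9
eef_pos: [498.5, 225.3, 91.0]
tool_rot: [0.722, 0.692, 0.001, 0.002]
contact_force: [0.8, -3.1, 5.2]
finger_gap: 26.4
finger_force: 12.5
```

```bash
python3 -m jog '[{"slide":[-0.016,0,0.006],"yaw":0,"hand":0.38},{"slide":[-0.016,0,0.007],"yaw":0,"hand":0.38},{"slide":[-0.016,0,0.007],"yaw":0,"hand":0.38},{"slide":[0,0,0],"yaw":0,"hand":0.38},{"slide":[0,0,0],"yaw":0,"hand":0.38},{"slide":[0,0,0],"yaw":0,"hand":0.38},{"slide":[0,0,0],"yaw":0,"hand":0.38},{"slide":[0,0,0],"yaw":0,"hand":0.38}]'
python3 - <<'E'
from rig import capture
from st import *
w=capture("wrist");t=capture("scene");o=np.hstack([w["image"][60:480,120:520],cv2.resize(t["image"][300:380,200:276],(400,420))]);cv2.imwrite("pics/w4.png",o)
E
```

```text
t: 11.7
eef_pos: [498.4, 217.8, 87.3]
tool_rot: [0.721, 0.693, 0.003, 0.0]
contact_force: [1.4, 1.6, 6.4]
finger_gap: 26.4
finger_force: 12.9
t 11.7 p [498.4 217.8  87.3] psi 87.68 zt [ 0.005  0.003 -1.   ] j [ 4.110e-01  4.440e-01 -1.450e-01  9.760e-01  1.000e-03  2.023e+00] F [1.4 1.6 6.4] gap 26.4 12.943112701177597
```

View pics/w4.png

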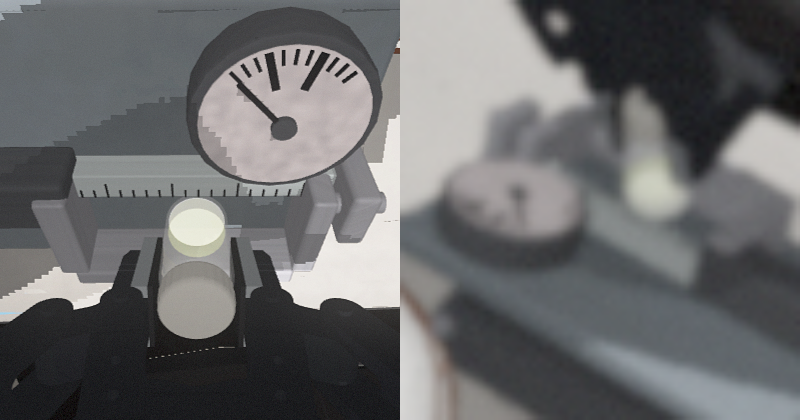

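The vial's base has swung up-slope in the picture (base (197,215), cap still at (197,300)), so it's pivoting in the grip with low forces. Second half of the arc next.

```bash
python3 -m jog '[{"slide":[-0.013,0,0.011],"yaw":0,"hand":0.38},{"slide":[-0.013,0,0.011],"yaw":0,"hand":0.38},{"slide":[-0.013,0,0.011],"yaw":0,"hand":0.38},{"slide":[0,0,0],"yaw":0,"hand":0.38},{"slide":[0,0,0],"yaw":0,"hand":0.38},{"slide":[0,0,0],"yaw":0,"hand":0.38},{"slide":[0,0,0],"yaw":0,"hand":0.38},{"slide":[0,0,0],"yaw":0,"hand":0.38}]'
cat > vial.py <<'E'
from chk import *
from rig import capture
from st import *
def vial(name):
    w=capture("wrist");w["p"]=s["eef_pos"];w["q"]=s["tool_rot"];np.savez(name+".npz",**w)
    D=(cloud(w)-np.array([506.1,228.8,44.1]))@np.stack([x,y,z],1)
    k=(abs(D[...,0])<35)&(D[...,2]>46)&(D[...,2]<75)&(w["image"].min(2)>105)&(abs(D[...,1])<60)
    n,l,q,_=cv2.connectedComponentsWithStats(k.astype(np.uint8));i=1+q[1:,4].argmax();p=D[l==i];print("cap",len(p),np.percentile(p,[2,50,98],0).round(1).tolist())
    # cap top plane
    for _ in range(4):
        m=p.mean(0);nn=np.linalg.svd(p-m,full_matrices=False)[2][2];nn*=np.sign(nn[2]);d=abs((p-m)@nn);p=p[d<max(1,np.percentile(d,85))]
    print("cap plane n (deck)",nn.round(3),"tilt",np.degrees(np.arccos(nn[2])).round(1),"c",m.round(1),len(p))
    return w
E
python3 -c "
from vial import *
vial('w5')"
```

```text
t: 12.6
eef_pos: [497.3, 209.1, 79.8]
tool_rot: [0.721, 0.693, 0.001, 0.0]
contact_force: [1.7, 2.0, 6.3]
finger_gap: 26.3
finger_force: 14.0
t 12.6 p [497.3 209.1  79.8] psi 87.66 zt [ 0.002  0.001 -1.   ] j [ 0.398  0.447 -0.164  0.957  0.     2.01 ] F [1.7 2.  6.3] gap 26.3 13.998526632785797
cap 4748 [[-1.5, -3.7, 46.4], [14.3, 7.6, 57.6], [19.9, 18.8, 60.5]]
cap plane n (deck) [0.277 0.01  0.961] tilt 16.1 c [10.3  7.5 58. ] 2477
```

```bash
cat >> vial.py <<'E'
def plane(name):
    w=dict(np.load(name+".npz"));D=(cloud(w)-np.array([506.1,228.8,44.1]))@np.stack([x,y,z],1)
    k=(abs(D[...,0])<35)&(D[...,2]>46)&(D[...,2]<75)&(w["image"].min(2)>90)&(abs(D[...,1])<60)
    p=D[k];rng=np.random.default_rng(1);b=None
    for _ in range(600):
        q=p[rng.choice(len(p),3,False)];n=np.cross(q[1]-q[0],q[2]-q[0]);L=np.linalg.norm(n)
        if L<60:continue
        n/=L;n*=np.sign(n[2])
        if n[2]<.75:continue
        g=abs((p-q[0])@n)<.7
        if b is None or g.sum()>b.sum():b=g
    p=p[b];m=p.mean(0);n=np.linalg.svd(p-m,full_matrices=False)[2][2];n*=np.sign(n[2])
    r=(p.max(0)+p.min(0))/2;c=cv2.minEnclosingCircle(p[:,:2].astype(np.float32));print(name,b.sum(),"n",n.round(3),"tilt",np.degrees(np.arccos(n[2])).round(1),"ctr",m.round(1),c,"base",(m-58*n).round(1))
E
python3 -c "
from vial import *
plane('w5');plane('w3')"
```

```text
t 12.65 p [497.3 209.1  79.8] psi 87.66 zt [ 0.002  0.001 -1.   ] j [ 0.398  0.447 -0.164  0.958  0.     2.01 ] F [1.  1.1 5.5] gap 26.6 13.998694717884064
w5 2543 n [0.158 0.005 0.987] tilt 9.1 ctr [ 9.3  7.5 58.8] ((20.605575561523438, 5.763553619384766), 28.008159637451172) base [0.1 7.3 1.6]Traceback (most recent call last):
  File "<string>", line 3, in <module>
    plane('w5');plane('w3')
                ~~~~~^^^^^^
  File "vial.py", line 19, in plane
    q=p[rng.choice(len(p),3,False)];n=np.cross(q[1]-q[0],q[2]-q[0]);L=np.linalg.norm(n)
        ~~~~~~~~~~^^^^^^^^^^^^^^^^
  File "numpy/random/_generator.pyx", line 864, in numpy.random._generator.Generator.choice
ValueError: a must be a positive integer unless no samples are taken
```

```bash
python3 -m jog '[{"slide":[-0.015,0,0.009],"yaw":0,"hand":0.38},{"slide":[-0.015,0,0.009],"yaw":0,"hand":0.38},{"slide":[0,0,0],"yaw":0,"hand":0.38},{"slide":[0,0,0],"yaw":0,"hand":0.38},{"slide":[0,0,0],"yaw":0,"hand":0.38},{"slide":[0,0,0],"yaw":0,"hand":0.38},{"slide":[0,0,0],"yaw":0,"hand":0.38},{"slide":[0,0,0],"yaw":0,"hand":0.38}]'
python3 -c "
from vial import *
vial('w6');plane('w6')"
```

```text
t: 13.45
eef_pos: [496.2, 203.6, 75.9]
tool_rot: [0.721, 0.693, 0.001, -0.001]
contact_force: [-0.1, 4.3, 6.5]
finger_gap: 26.4
finger_force: 16.3
t 13.45 p [496.2 203.6  75.9] psi 87.69 zt [ 0.001  0.002 -1.   ] j [ 0.388  0.447 -0.176  0.947  0.002  1.999] F [-0.1  4.3  6.5] gap 26.4 16.271789660677314
cap 4763 [[-8.7, -2.8, 46.3], [8.4, 8.4, 57.0], [12.7, 19.7, 59.6]]
cap plane n (deck) [0.295 0.007 0.956] tilt 17.1 c [ 4.7  8.4 57.1] 2485
w6 1987 n [0.04  0.004 0.999] tilt 2.3 ctr [ 2.1  8.4 59. ] ((17.69828224182129, 7.018589019775391), 39.30275344848633) base [-0.2  8.1  1.1]
```

```bash
python3 -m jog '[{"slide":[0,0,0],"yaw":0,"hand":0.34},{"slide":[0,0,0],"yaw":0,"hand":0.32},{"slide":[0,0,0],"yaw":0,"hand":0.32},{"slide":[0,0,0],"yaw":0,"hand":0.38},{"slide":[0,0,0],"yaw":0,"hand":0.38},{"slide":[0,0,0],"yaw":0,"hand":0.38},{"slide":[0,0,0],"yaw":0,"hand":0.38},{"slide":[0,0,0],"yaw":0,"hand":0.38}]'
python3 - <<'E'
from vial import *
w=vial('w7');plane('w7');t=capture("scene");o=np.hstack([w["image"][60:480,120:520],cv2.resize(t["image"][300:380,200:276],(400,420))]);cv2.imwrite("pics/w7.png",o)
E
```

```text
t: 14.3
eef_pos: [496.2, 202.6, 75.9]
tool_rot: [0.721, 0.692, 0.0, 0.0]
contact_force: [-0.3, 1.4, 7.8]
finger_gap: 26.5
finger_force: 11.0
t 14.3 p [496.2 202.6  75.9] psi 87.65 zt [ 0.001  0.    -1.   ] j [ 0.388  0.447 -0.176  0.947 -0.     1.999] F [-0.3  1.4  7.8] gap 26.5 11.045627128332853
cap 4460 [[-8.9, -2.9, 46.4], [8.1, 8.4, 56.6], [12.6, 19.6, 58.6]]
cap plane n (deck) [0.242 0.007 0.97 ] tilt 14.0 c [ 4.1  8.3 56.5] 2327
w7 2015 n [ 0.02  -0.007  1.   ] tilt 1.2 ctr [ 1.9  8.3 58.1] ((16.438846588134766, 15.165077209472656), 33.8536491394043) base [0.8 8.7 0.1]
```

View pics/w7.png

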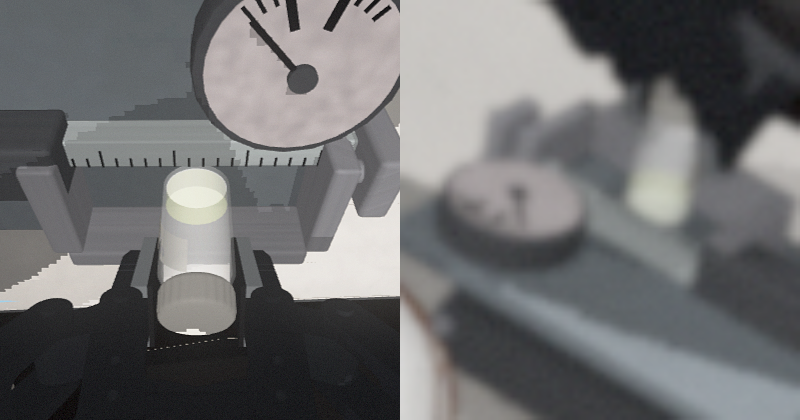

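Left: the vial leans with the deck normal, base (197,185) on the seat and cap at (197,303) next to the ledge; the needle is at rest. It measures 1.2° off square with its base at (0.8, 8.7, 0.1). Releasing and lifting off.

```bash
python3 -m jog '[{"slide":[0,0,0],"yaw":0,"hand":0.3},{"slide":[0,0,0],"yaw":0,"hand":0.22},{"slide":[0,0,0],"yaw":0,"hand":0.22},{"slide":[0,0,-0.05],"yaw":0,"hand":0.22},{"slide":[0,0,-0.15],"yaw":0,"hand":0.22},{"slide":[0,0,-0.22],"yaw":0,"hand":0.22},{"slide":[0,0,-0.1],"yaw":0,"hand":1},{"slide":[0,0,0],"yaw":0,"hand":1}]'
python3 -c "
from rig import env;print(env.tips_ahead)
from vial import *
vial('w8');plane('w8');chk(dict(np.load('w8.npz')))
toh(0,145,160);toh(0,145,112)"
```

```text
t: 15.2
eef_pos: [497.5, 202.7, 182.7]
tool_rot: [0.722, 0.692, 0.002, 0.001]
contact_force: [1.0, -0.5, -0.2]
finger_gap: 5.1
finger_force: 0.0
17.0
t 15.2 p [497.5 202.7 182.7] psi 87.64 zt [ 0.005  0.001 -1.   ] j [ 3.870e-01  3.460e-01 -2.400e-02  1.196e+00 -1.000e-03  1.999e+00] F [ 1.  -0.5 -0.2] gap 5.1 0.0
cap 1512 [[-9.8, -2.9, 46.5], [5.6, 8.5, 57.8], [12.4, 20.0, 58.9]]
cap plane n (deck) [0.116 0.004 0.993] tilt 6.7 c [ 1.4  8.7 57.6] 788
w8 822 n [0.01  0.005 1.   ] tilt 0.7 ctr [ 0.9  8.6 58.2] ((0.5608458518981934, 8.41950511932373), 12.900314331054688) base [0.3 8.3 0.2]
deck 14512 [46.2 70.1 89.3] [ 22.   70.1 118. ] [-1.3 -0.1  1.2]
dial 6737 [38.4 62.7 86.2] [-46.1 -20.9   3.8] [15.3 16.6 18. ]
ledge 751 [-23.1 -16.  -13.3] [-24.3  -7.3  39.2] [21.2 24.9 26.2]
fin 1777 [18.3 32.9 39. ] [106.4 108.5 116.3] [40.5 55.6 62.7]
jaw 831 [-7.2  7.8 14.3] [-2.9 54.2 63.4] [23.3 26.  28.6]
anvil 408 [-7.4  4.1 14.6] [-42.9 -38.3 -34.3] [23.8 26.1 27.2]
slide shares [ 0.129 -0.688  0.11 ]
slide shares [ 0.128 -0.689  0.35 ]
```

```bash
python3 -m jog '[{"slide":[0.032,-0.172,0],"yaw":0,"hand":1},{"slide":[0.032,-0.172,0],"yaw":0,"hand":1},{"slide":[0.032,-0.172,0],"yaw":0,"hand":1},{"slide":[0.032,-0.172,0],"yaw":0,"hand":1},{"slide":[0,0,0.05],"yaw":0,"hand":1},{"slide":[0,0,0.15],"yaw":0,"hand":1},{"slide":[0,0,0.15],"yaw":0,"hand":1},{"slide":[0,0,0],"yaw":0,"hand":1}]'
python3 -c "
from rig import capture
capture('top')
from st import *
toh(0,145,112);toh(0,131,112)"
```

```text
t: 16.05
eef_pos: [356.0, 231.0, 104.7]
tool_rot: [0.722, 0.692, -0.006, -0.001]
contact_force: [-1.7, -0.1, -0.9]
finger_gap: -0.1
finger_force: 0.0
t 16.1 p [357.4 231.9 106.7] psi 87.63 zt [-0.006 -0.005 -1.   ] j [ 0.576  0.225 -0.414  0.94  -0.     2.188] F [-0.  -0.   0.3] gap -0.6 0.0
slide shares [ 0.012  0.018 -0.027]
slide shares [ 0.012  0.088 -0.027]
```

```bash
python3 -m jog '[{"slide":[0.012,0.04,-0.02],"yaw":0,"hand":1},{"slide":[0,0.025,0],"yaw":0,"hand":1},{"slide":[0,0.025,0],"yaw":0,"hand":1},{"slide":[0,0.025,0],"yaw":0,"hand":1},{"slide":[0,0.025,0],"yaw":0,"hand":1},{"slide":[0,0.025,0],"yaw":0,"hand":1},{"slide":[0,0,0],"yaw":0,"hand":1},{"slide":[0,0,0],"yaw":0,"hand":1}]'
python3 - <<'E'
from vial import *
np.set_printoptions(suppress=True)
print("tcp deck y",(s["eef_pos"]-O)@yd)
w=capture("wrist");w["p"]=s["eef_pos"];w["q"]=s["tool_rot"];chk(w)
E
```

```text
t: 16.9
eef_pos: [392.7, 235.7, 114.6]
tool_rot: [0.721, 0.693, 0.001, -0.001]
contact_force: [-5.3, 1.7, 4.8]
finger_gap: 0.1
finger_force: 2.5
t 16.9 p [392.7 235.7 114.6] psi 87.67 zt [-0.     0.003 -1.   ] j [ 0.539  0.267 -0.333  0.971  0.003  2.15 ] F [-5.3  1.7  4.8] gap 0.1 2.4647366255521774
tcp deck y 113.52742766053568
deck 22949 [46.2 71.  89.3] [ 22.  70. 118.] [-1.1 -0.   1. ]
dial 3519 [37.2 54.4 76.2] [-21.6  -4.    6. ] [15.4 16.6 17.5]
ledge 822 [-21.8 -15.2  -9.5] [-24.5  24.2  39.3] [21.2 24.9 26. ]
fin 3166 [29.6 39.3 49.6] [ 90.1  99.6 125.7] [41.1 55.4 66.5]
jaw 1444 [-7.   8.1 14.2] [ 1.6 35.  46.4] [23.2 26.  28.7]
anvil 527 [-7.6  1.4 13.6] [-42.  -35.2 -33.7] [23.1 25.8 26.8]
```

```bash
python3 -m jog '[{"slide":[0,0.025,0],"yaw":0,"hand":1},{"slide":[0,0.025,0],"yaw":0,"hand":1},{"slide":[0,0.025,0],"yaw":0,"hand":1},{"slide":[0,0.025,0],"yaw":0,"hand":1},{"slide":[0,0.025,0],"yaw":0,"hand":1},{"slide":[0,0.025,0],"yaw":0,"hand":1},{"slide":[0,0.02,0],"yaw":0,"hand":1},{"slide":[0,0,0],"yaw":0,"hand":1}]'
python3 - <<'E'
from vial import *
print("tcp deck y",(s["eef_pos"]-O)@yd)
w=vial("w9");plane("w9");chk(w)
t=capture("scene");o=np.hstack([cv2.resize(w["image"],(400,300)),cv2.resize(t["image"][300:380,200:306],(400,300))]);cv2.imwrite("pics/w9.png",o)
E
```

```text
t: 17.75
eef_pos: [426.5, 234.3, 114.4]
tool_rot: [0.721, 0.693, 0.0, -0.001]
contact_force: [-5.4, 2.5, 3.7]
finger_gap: -0.1
finger_force: 2.7
t 17.75 p [426.5 234.3 114.4] psi 87.68 zt [-0.001  0.002 -1.   ] j [ 0.501  0.318 -0.26   0.993  0.003  2.112] F [-5.4  2.5  3.7] gap -0.1 2.6529116928577423
tcp deck y 79.735067863877
cap 2673 [[-8.8, -22.8, 46.3], [7.4, -9.9, 56.0], [12.6, -0.8, 58.6]]
cap plane n (deck) [0.242 0.131 0.961] tilt 16.0 c [  3.9 -11.   56.1] 1394
w9 1098 n [0.013 0.004 1.   ] tilt 0.8 ctr [  1.5 -12.5  58.1] ((0.320192813873291, -12.253473281860352), 13.011707305908203) base [  0.8 -12.7   0.1]
deck 22964 [46.2 71.  89.3] [ 22.1  70.  118. ] [-1.1 -0.1  1. ]
dial 10011 [37.8 61.9 86.5] [-47.7 -19.3   4.1] [15.4 16.6 18.1]
ledge 1280 [-22.  -15.2  -8.7] [-4.4 18.  39.1] [21.3 25.  26.2]
fin 3296 [29.5 39.4 49.5] [56.2 66.1 91.9] [41.1 55.3 66.8]
jaw 1115 [-6.8  6.9 14.2] [-9.1  4.5 12.6] [23.2 26.1 28.5]
anvil 669 [-7.7  4.5 14.5] [-42.8 -36.7 -33.5] [23.3 25.9 26.9]
```

View pics/w9.png

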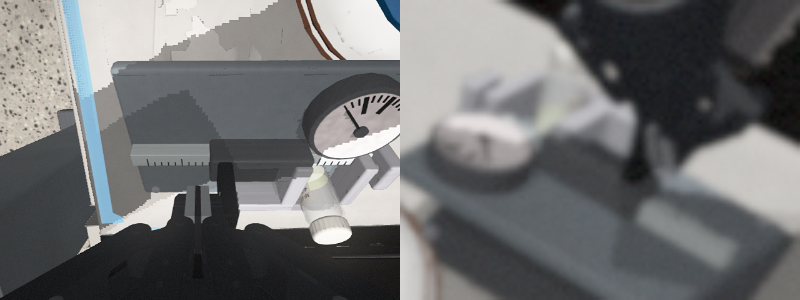

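The jaw has pushed the vial to y=-12.4, still square (0.8°), with the needle at rest and 8 mm left before it touches the anvil. Now small steps.

```bash
python3 -m jog '[{"slide":[0,0.012,0],"yaw":0,"hand":1},{"slide":[0,0.012,0],"yaw":0,"hand":1},{"slide":[0,0.012,0],"yaw":0,"hand":1},{"slide":[0,0.01,0],"yaw":0,"hand":1},{"slide":[0,0.01,0],"yaw":0,"hand":1},{"slide":[0,0,0],"yaw":0,"hand":1},{"slide":[0,0,0],"yaw":0,"hand":1},{"slide":[0,0,0],"yaw":0,"hand":1}]'
cat > ndl.py <<'E'
from vial import *
def ndl(name):
    w=vial(name);plane(name);print("tcp deck y",(s["eef_pos"]-O)@yd)
    D=(cloud(w)-O)@np.stack([x,y,z],1);X,Y,H=D[...,0]-62,D[...,1]+20.8,D[...,2]
    im=w["image"].max(2)
    k=(abs(H-17)<4)&(np.hypot(X,Y)<17)&(np.hypot(X,Y)>7)&(im<80)
    a=np.degrees(np.arctan2(Y[k],X[k]));print("needle left of up-slope deg",k.sum(),np.percentile(a,[10,50,90]).round(1),"-> anvil mm",(5-np.median(a)/8.6).round(2))
    k=(abs(H-26)<2)&(X+62>-8)&(X+62<14)&(Y-20.8<-30);print("anvil top Y",np.percentile((Y-20.8)[k],[3,97]).round(1))
    return w
E
python3 -c "
from ndl import *
ndl('w10')"
```

```text
t: 18.65
eef_pos: [436.6, 233.9, 114.3]
tool_rot: [0.721, 0.693, -0.0, -0.002]
contact_force: [-7.4, 2.3, 5.3]
finger_gap: -0.3
finger_force: 3.9
t 18.65 p [436.6 233.9 114.3] psi 87.71 zt [-0.003  0.003 -1.   ] j [ 0.49   0.334 -0.236  1.002  0.004  2.1  ] F [-7.4  2.3  5.3] gap -0.3 3.936654031276703
cap 2683 [[-9.0, -32.4, 46.3], [7.4, -19.6, 56.1], [12.7, -10.5, 58.6]]
cap plane n (deck) [0.235 0.128 0.963] tilt 15.6 c [  4.  -20.9  56.2] 1400
w10 1131 n [0.014 0.009 1.   ] tilt 0.9 ctr [  1.6 -22.2  58.1] ((0.505702555179596, -22.691713333129883), 13.006813049316406) base [  0.8 -22.7   0.1]
tcp deck y 69.66743568556694
needle left of up-slope deg 195 [-16.5  22.2  31.7] -> anvil mm 2.42
anvil top Y [-44.5 -31.6]
```

```bash
python3 -m jog '[{"slide":[0,0.008,0],"yaw":0,"hand":1},{"slide":[0,0.007,0],"yaw":0,"hand":1},{"slide":[0,0,0],"yaw":0,"hand":1},{"slide":[0,0,0],"yaw":0,"hand":1},{"slide":[0,0,0],"yaw":0,"hand":1},{"slide":[0,0,0],"yaw":0,"hand":1},{"slide":[0,0,0],"yaw":0,"hand":1},{"slide":[0,0,0],"yaw":0,"hand":1}]'
python3 -c "
from ndl import *
w=ndl('w11');cv2.imwrite('pics/w11.png',cv2.resize(w['image'][100:340,440:640],None,fx=2,fy=2))"
```

```text
t: 19.5
eef_pos: [438.8, 233.8, 114.4]
tool_rot: [0.721, 0.693, -0.001, -0.002]
contact_force: [-9.2, 2.5, 5.8]
finger_gap: 0.3
finger_force: 4.9
t 19.5 p [438.8 233.8 114.4] psi 87.73 zt [-0.004  0.003 -1.   ] j [ 0.487  0.339 -0.229  1.005  0.004  2.097] F [-9.2  2.5  5.8] gap 0.3 4.884611070156097
cap 2680 [[-9.0, -34.5, 46.4], [7.5, -21.9, 56.1], [12.6, -12.6, 58.6]]
cap plane n (deck) [0.242 0.121 0.963] tilt 15.7 c [  3.9 -23.   56.2] 1398
w11 1116 n [ 0.014 -0.007  1.   ] tilt 0.9 ctr [  1.8 -24.   58.1] ((13.72331428527832, 3.5601634979248047), 44.469303131103516) base [  1.  -23.6   0.1]
tcp deck y 67.4100191553845
needle left of up-slope deg 231 [-15.5  10.7  20.6] -> anvil mm 3.75
anvil top Y [-46.8 -31. ]
```

View pics/w11.png

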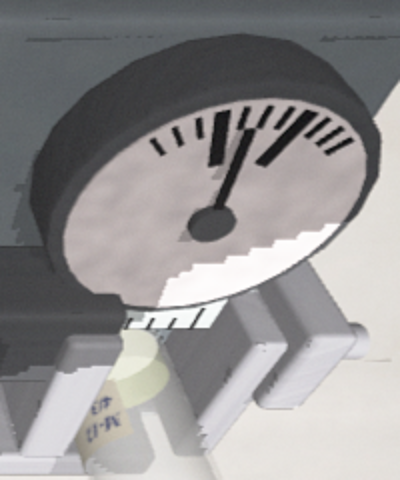

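The needle stands between the long marks, nearer the left one (about 4.2 mm). One small nudge, then I'll back away.

```bash
python3 -m jog '[{"slide":[0,0.004,0],"yaw":0,"hand":1},{"slide":[0,0,0],"yaw":0,"hand":1},{"slide":[0,0,0],"yaw":0,"hand":1},{"slide":[0,0,0],"yaw":0,"hand":1},{"slide":[0,-0.03,0],"yaw":0,"hand":1},{"slide":[0,-0.1,0],"yaw":0,"hand":1},{"slide":[0,-0.1,-0.1],"yaw":0,"hand":1},{"slide":[0,0,-0.1],"yaw":0,"hand":1}]'
python3 -m jog '[{"slide":[0,0,-0.1],"yaw":0,"hand":1},{"slide":[0,0,0],"yaw":0,"hand":1},{"slide":[0,0,0],"yaw":0,"hand":1},{"slide":[0,0,0],"yaw":0,"hand":1},{"slide":[0,0,0],"yaw":0,"hand":1},{"slide":[0,0,0],"yaw":0,"hand":1},{"slide":[0,0,0],"yaw":0,"hand":1},{"slide":[0,0,0],"yaw":0,"hand":1}]'
python3 -c "
from ndl import *
w=ndl('w12');cv2.imwrite('pics/w12.png',w['image'])"
```

```text
t: 20.35
eef_pos: [393.8, 233.9, 153.6]
tool_rot: [0.721, 0.693, -0.001, 0.0]
contact_force: [1.6, 0.6, 0.4]
finger_gap: 0.2
finger_force: 0.0
t: 21.15
eef_pos: [395.6, 234.6, 173.0]
tool_rot: [0.721, 0.692, -0.0, -0.0]
contact_force: [0.3, -0.2, 0.6]
finger_gap: 0.4
finger_force: 0.0
t 21.15 p [395.6 234.6 173. ] psi 87.65 zt [-0.001 -0.    -1.   ] j [ 0.535  0.212 -0.235  1.124 -0.     2.147] F [ 0.3 -0.2  0.6] gap 0.4 0.0
cap 1635 [[-9.3, -35.3, 46.4], [5.9, -22.2, 57.4], [12.5, -13.2, 58.9]]
cap plane n (deck) [0.182 0.115 0.977] tilt 12.4 c [  2.6 -24.   56.9] 852
w12 797 n [ 0.013 -0.01   1.   ] tilt 0.9 ctr [  2.3 -21.5  58.2] ((13.541111946105957, 8.937030792236328), 48.848182678222656) base [  1.6 -21.    0.3]
tcp deck y 110.682240136845
needle left of up-slope deg 101 [-14.3   6.9  21.9] -> anvil mm 4.2
anvil top Y [-47.3 -32.4]
```

View pics/w12.png

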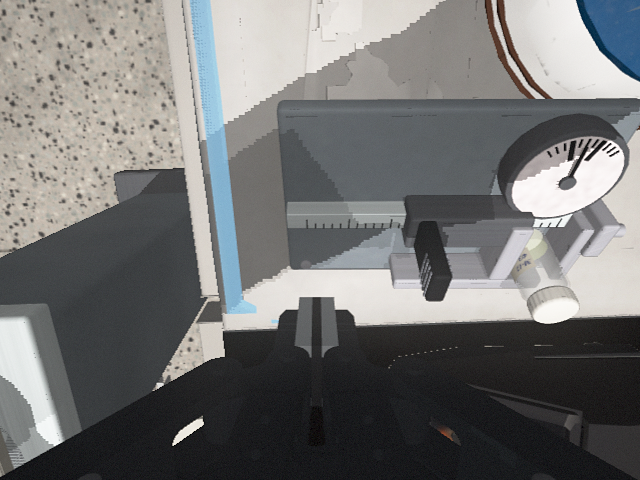

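The needle is between the two long marks at (577,155), the vial is clamped square between jaw and anvil, and the gripper is clear of everything, so I'm handing in.

```bash
python3 -c "
from rig import env;print(env.job_done())"
```

```text
the job is handed in; nothing more can be done
None
```

I handed the job in at about 21 s: the vial stands square on the sloping seat, clamped between jaw and anvil, with the needle between the long marks (roughly 4 to 5 mm of anvil travel) and the gripper clear; no verdict was returned.

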